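# Show the foot of a fired vase to the inspection camera

### The job

Take the wooden lid off the covered half of the ware crate and set it down flat on the bench, without dropping it. Then take the bottle vase out from under it and hold it in the air, right way up but tilted, so that its foot squarely faces the small inspection camera, centred on the line of sight with the foot 12 cm from the lens. Finish while still holding it there, with the lid left lying flat on the bench, and do not disturb the camera or the other pots.

Things in the scene. Friction and masses are not known exactly. Their poses are not given: they have to be found in the camera images.
- crate: Plywood crate fixed to the bench, open-topped: 166 mm (its x) by 324 mm (its y), 141 mm high; walls and floor 8 mm. Origin: centre of underside, z up. A wall at its y = 0 makes two cells, 150 x 150 mm inside, centred at its y = +79 and -79 mm. One (either) holds the bottle vase under the lid; the other is open, with a squat pot.
- lid_knob (a point): Loose square plywood lid, 180 x 180 x 8 mm, about 0.2 kg, on the crate's rim above the vase, sides within 5 degrees of the crate's. Mid-lid stands a round wooden knob 22 mm across, 45 mm high. This point is on the knob's axis, 30 mm above the lid's top, so 38 mm above the bench once the lid lies there; z up.
- vase_neck (a point): Mid-neck of the loose bisque-clay bottle vase, the place to grasp: on the axis, 102 mm above the foot; z runs along the axis from foot to rim. The neck is a straight cylinder 25 mm across from 70 mm up to the plain rim at 118 mm. The vase stands upright within 8 mm of the covered cell's middle, rim 15 mm below the lid.
- vase_foot (a point): Centre of the underside of the same vase's foot, 102 mm below vase_neck; z from foot to rim. The vase is round, 118 mm high, about 0.18 kg (may vary by a third): foot 52 mm across, belly 72 mm across 22 to 40 mm up, shoulder narrowing to the neck at 70 mm.
- lens (a point): Centre of the camera lens's front glass (black, 34 mm across, in a white ring light 54 mm across), about 105 mm above the bench. z: line of sight, out of the lens, upward and leaning 23 to 40 degrees roughly towards the robot; y: level. The vase's foot belongs 120 mm out along z, the vase's z (foot to rim) along this z.
- camera_head (a joint): Tilt of the camera head: angle (rad) of the line of sight from vertical. Leave it as found; a stiff hinge.
- camera: The camera's stand, fixed to the bench: disc foot 100 mm across, short column, fork 84 mm wide reaching 90 mm up that carries the head. Origin: centre of underside; the head leans to its -x. The bench between robot and camera, x 0.36 to 0.56 m ahead of the robot and 0.16 to 0.37 m to its right (y -0.16 to -0.37), is bare: room for the lid.
- squat_pot: Bystander: squat unglazed pot, 92 mm across, 68 mm high, in the crate's open cell. Origin at the centre of its underside.
- cup: Bystander: white cup, 72 mm across, 75 mm high, behind the crate on the bench. Origin at the centre of its underside.
- glaze_jar: Bystander: closed white jar, 70 mm across, 90 mm high, at the right, beyond the bowl. Origin at the centre of its underside.
- dish: Bystander: grey clay bowl, 100 mm across, 40 mm high, at the right. Origin at the centre of its underside.
Things that resemble listed ones, but are neither listed nor needed, are in the scene too. Leave any green, orange or pink look-alike of the camera alone.

How it is judged:
On the way, in this order (a step that is already met when the one before it is completed fails the run):
1. the lid lies flat on the bench, let go, with the vase not yet taken out of the crate (height (world z) of lid_knob between 0.03 and 0.046 m and angle between lid_knob's own z axis and vertical below 0.08 rad and contact force between lid and the fingers below 0.05 N and height (world z) of vase_foot below 0.05 m), for 0.2 s.
2. the vase is lifted clear of the crate (height (world z) of vase_foot above 0.145 m and contact force between vase and crate below 0.05 N and contact force between vase and the fingers above 0.5 N), for 0.1 s.
At the end, for the whole second after the job is handed in: The gripper holds the vase in the air, still (under 30 mm/s) and touching nothing else: the centre of its foot 95 to 145 mm out from the lens and within 22 mm of the line of sight either way, its axis within 0.2 rad of the line of sight, foot towards the lens; the lid lies flat on the bench, let go (height (world z) of lid_knob between 0.03 and 0.046 m and angle between lid_knob's own z axis and vertical below 0.08 rad and contact force between lid and the fingers below 0.05 N and z of vase_foot in the frame of lens between 0.095 and 0.145 m and x of vase_foot in the frame of lens between -0.022 and 0.022 m and y of vase_foot in the frame of lens between -0.022 and 0.022 m and angle between the z axis of vase_neck and the z axis of lens, either way round below 0.2 rad and z of vase_neck in the frame of lens above 0.17 m and height (world z) of vase_foot above 0.12 m and contact force between vase and the fingers above 2 N and linear speed of vase below 0.03 m/s and contact force between vase and crate below 0.05 N and contact force between vase and camera below 0.05 N and contact force between vase and lid below 0.05 N and contact force between vase and squat_pot below 0.05 N and contact force between vase and cup below 0.05 N and contact force between vase and glaze_jar below 0.05 N and contact force between vase and dish below 0.05 N); the arm keeps its last pose, push and grip.
It fails at once if the lid is dropped or thrown down on the bench (height (world z) of lid_knob below 0.12 m and linear speed of lid above 0.8 m/s).
It fails at once if the camera is pushed out of its setting (distance of lens from where it was at the start of the episode above 0.006 m).
It fails at once if another pot is disturbed (distance of any of squat_pot, cup, glaze_jar, dish from where it was at the start of the episode above 0.03 m).
It also fails if it takes over 59 s, if anything falls off the work surface, if the arm or the gripper's body presses on something with over 40 N, if the wrist force passes 120 N, or if a joint passes its speed limit or range.

### The arm

A 6-joint arm with a two-finger parallel gripper is mounted at the origin on the work surface. World frame = base frame: x ahead of the robot, y to its left, z up, the work surface at z = 0. Lengths are in m, angles in rad, forces in N, time in s.
With the tool pointing down it reaches from about 0.35 to 0.975 m from the base axis. Payload 4.9 kg.
Tool frame: the origin (TCP) lies on the centre line of the jaws, within the pads' length; the fingertips stand manip.tcp_to_tips ahead of it and the grasp point (between the pads) is the TCP (manip.tcp_to_tips is the distance from the TCP to the fingertips, in m); y points along the fingers, z is the direction in which the jaws open and shut, and the axes are right-handed (so a half turn about y gives the same grasp; the last joint's range is limited). The gripper opens to 85 mm and grips with 20 to 120 N. Pads are 22 mm wide; open, the fingers measure 114 mm over their backs; the gripper's body (76 mm by 85 mm) begins 54 mm behind the grasp point. The pads swing forward as they close: fully open they stand 13 mm farther back than shut.
Start: joints at [-1.426, 0.053, 1.613, -0, 1.476, -0.119], TCP at [0.163, -0.603, 0.25] pointing down, gripper open.
Joint ranges: [-3.01, 3.01], [-1.01, 2.22], [0.06, 2.58], [-1.02, 4.17], [0.09, 2.62], [-3.14, 3.14]. Speed limits (rad/s): [2.57, 2.57, 3.14, 3.14, 3.14, 3.14].

### API

Orientations are given as a unit quaternion [w, x, y, z].
In Python, from plant import manip gives the robot as it stands.
- The arm moves only by the tool apply_moves, never from a script. Its argument "moves" is a list of rows, each a list of 7 numbers: the gripper's target within -1 to 1 (shut at 1, half-way at 0, fully open at -1), then the shift along the tool's x, y, z in mm, then the turn, a rotation vector about the tool's x, y, z in degrees. A call has 1 to 20 rows; each row shifts and turns the commanded pose from where the row before left it, along the tool's axes as they then stand; what a row does not reach is not made up. A row lasts 1/10 s, in which the tool goes at most 50 mm and 8.59 degrees, less where a joint would pass 70% of its speed; a pose out of reach is approached as far as the arm can. A call with a gripper value outside its range is refused whole. The fingers move at their own pace and stop on an object; the grip force is fixed at half the most. Time passes only in rows, so rows that do not move let the fingers close. It gives the time, the measured TCP pose, the force and the opening at its end, in the units of the state.
- manip.state(): the state, without advancing time (a new reading comes with each control period).
- manip.grab_frame(name): name is "scene" or "side" or "wrist"; returns the picture (420x560x3 uint8, blue, green, red); there is no depth.
- manip.calibration(name): a dict with "mtx" (3x3 intrinsics, pixels), "T" (4x4, takes a point from camera to world coordinates); the wrist camera has in their place "T_tool_cam" (4x4, takes a point from camera to tool coordinates, whose origin is the TCP and whose axes are the tool frame's). Camera axes: x right, y down, z forward; pixel columns grow to the right and rows downward; lengths in m; the calibration is good to about 2 mm. A picture is of the moment at which its call begins: read the wrist's pose just before it. calibration takes no time and is no camera call.
- manip.job_done(): hands the job in, once; it reports no verdict.
The state is a dict: "time": time; "joint_pos": joint angles; "joint_vel": joint speeds; "joint_efforts": joint torques, N m; "tool_pos": TCP position; "tool_rot": TCP orientation; "contact_force": force on the tool from outside, world axes, zero at the start; "ft_torque": the same for the moment, N m; "gripper_width": opening from 0.0 (shut) to 1.0 (fully open).
Only numpy, scipy, OpenCV 4.12 (cv2) and the standard library are available. Lean on these libraries where they do the work, as an engineer would, in place of code of your own. Each camera call takes 0.05 s, during which the arm holds its last target. There are 200 camera calls.

## Working session

There is one attempt and no reset: what is moved stays moved. The work goes in short steps, Python scripts to look and compute and a tool call to move; the robot and the scene stay as the last step left them, time stands still between calls to the robot, and variables do not carry over. Pictures are saved under pics/ and viewed, about 8 in all and at most 12, crops included, and the job is handed in when it is done.

Besides the shell and the picture viewer there is one more tool, called after "Call:" by a JSON object that holds its "fn" and its "kwargs". apply_moves: Moves the arm, as the interface text tells. Its arguments: {"type":"object","properties":{"moves":{"type":"array","items":{"type":"array","items":{"type":"number"}}}},"required":["moves"]}

```bash
ls; mkdir -p pics
python3 - <<'E'
from plant import manip
import cv2,numpy as np
np.set_printoptions(precision=4,suppress=True)
print(manip.state(),manip.tcp_to_tips)
for n in("scene","side"):
    cv2.imwrite(f"pics/{n}0.png",manip.grab_frame(n))
    c=manip.calibration(n);print(c["mtx"],c["T"])
print(manip.calibration("wrist"))
E
```

```text
pics
{'time': 0.0, 'joint_pos': array([-1.426 ,  0.0534,  1.6143,  0.    ,  1.476 , -0.119 ]), 'joint_vel': array([-0.0016,  0.0002, -0.0012, -0.    , -0.0001, -0.0014]), 'joint_efforts': array([ -0.0003, -39.3687, -37.0173,  -0.0001,   0.007 ,  -0.    ]), 'tool_pos': array([ 0.1629, -0.6028,  0.2491]), 'tool_rot': array([ 0.093 , -0.093 ,  0.7017, -0.7002]), 'contact_force': array([0.3956, 0.2569, 0.4823]), 'ft_torque': array([ 0.0028, -0.0334, -0.0487]), 'gripper_width': 0.9968654225479223} 0.019
[[537.6155   0.     282.4467]
 [  0.     537.6155 205.2582]
 [  0.       0.       1.    ]] [[-0.1854  0.6395 -0.7461  1.5442]
 [ 0.9827  0.1223 -0.1394  0.1068]
 [ 0.002  -0.759  -0.6511  0.9215]
 [ 0.      0.      0.      1.    ]]
[[423.0125   0.     278.0869]
 [  0.     423.0125 206.8171]
 [  0.       0.       1.    ]] [[-0.9556 -0.2175  0.1989  0.4321]
 [-0.2947  0.7037 -0.6465  0.6551]
 [ 0.0007 -0.6764 -0.7365  0.9584]
 [ 0.      0.      0.      1.    ]]
{'mtx': array([[320.2429,   0.    , 280.653 ],
       [  0.    , 320.2429, 205.592 ],
       [  0.    ,   0.    ,   1.    ]]), 'T_tool_cam': array([[-0.0012,  0.951 ,  0.3092, -0.0791],
       [ 0.0003, -0.3092,  0.951 , -0.1231],
       [ 1.    ,  0.0013,  0.0001,  0.0002],
       [ 0.    ,  0.    ,  0.    ,  1.    ]])}
```

View pics/scene0.png

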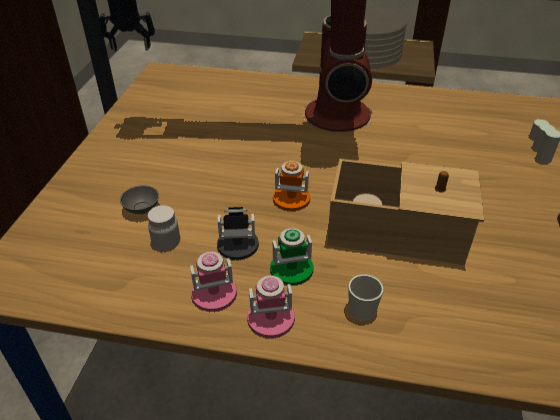

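View pics/side0.png

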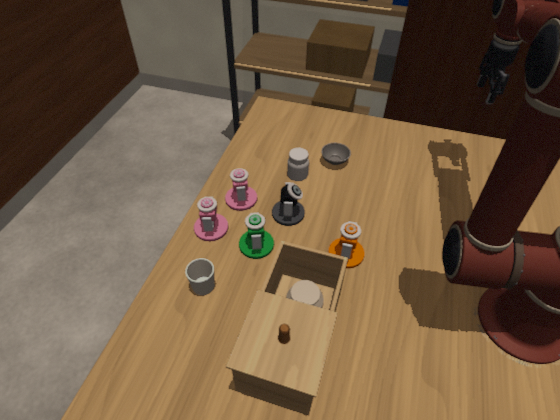

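Candidate cameras in scene: black (237,235), orange (291,185), green (292,250), pink (214,275) and (270,300). The black one fits: its lens is black in a white ring, leaning towards the robot, and the others are coloured look-alikes. I'll confirm it with a crop.

```bash
cat > h.py <<'E'
import numpy as np,cv2
from scipy.spatial.transform import Rotation as R
from plant import manip
np.set_printoptions(precision=4,suppress=True)
def toolT(s=None):
    s=s or manip.state();T=np.eye(4);q=s["tool_rot"]
    T[:3,:3]=R.from_quat([q[1],q[2],q[3],q[0]]).as_matrix();T[:3,3]=s["tool_pos"];return T
def cam(n,T=None):
    c=manip.calibration(n)
    return c["mtx"],(c["T"] if n!="wrist" else (toolT() if T is None else T)@c["T_tool_cam"])
def ray(C,uv):
    K,T=C;d=T[:3,:3]@np.linalg.inv(K)@[uv[0],uv[1],1];return T[:3,3],d/np.linalg.norm(d)
def plane(C,uv,z):
    o,d=ray(C,uv);return o+d*(z-o[2])/d[2]
def tri(*cu):
    A=np.zeros((3,3));b=np.zeros(3);rs=[ray(c,u) for c,u in cu]
    for o,d in rs:
        P=np.eye(3)-np.outer(d,d);A+=P;b+=P@o
    x=np.linalg.solve(A,b);return x,[np.linalg.norm((np.eye(3)-np.outer(d,d))@(x-o)) for o,d in rs]
def proj(C,p):
    K,T=C;q=K@(T[:3,:3].T@(np.asarray(p)-T[:3,3]));return q[:2]/q[2]
E
python3 - <<'E'
from h import *
S=cam("scene");D=cam("side")
print("knobtop",tri((S,(443,173)),(D,(285,326))))
print("knob z.194 ",plane(S,(443,173),.194),plane(D,(285,326),.194))
print("base",plane(S,(238,243),.0),plane(D,(289,212),.0))
print("orange",plane(S,(291,197),.0),plane(D,(347,252),.0))
print("lens",tri((S,(237,211)),(D,(294,190))))
for n,u in(("SW",(402,207)),("nearright",(479,211)),("farR",(473,170)),("farL",(404,165))):print(n,plane(S,u,.149))
a=cv2.imread("pics/side0.png")[165:230,260:325];b=cv2.imread("pics/scene0.png")[190:260,200:275]
cv2.imwrite("pics/c1.png",np.hstack([cv2.resize(a,(400,400),interpolation=3),cv2.resize(b,(400,400),interpolation=3)]))
E
```

```text
knobtop (array([0.5331, 0.2824, 0.1937]), [np.float64(0.00101774518058589), np.float64(0.0010177451805858054)])
knob z.194  [0.5344 0.2831 0.194 ] [0.5327 0.2815 0.194 ]
base [ 0.6473 -0.1706  0.    ] [ 0.6529 -0.1755  0.    ]
orange [ 0.4507 -0.0744 -0.    ] [ 0.4558 -0.079   0.    ]
lens (array([ 0.6402, -0.1712,  0.0998]), [np.float64(0.002488219686835447), np.float64(0.00248821968683538)])
SW [0.6155 0.2008 0.149 ]
nearright [0.5975 0.3662 0.149 ]
farR [0.4462 0.3651 0.149 ]
farL [0.4569 0.2025 0.149 ]
```

View pics/c1.png

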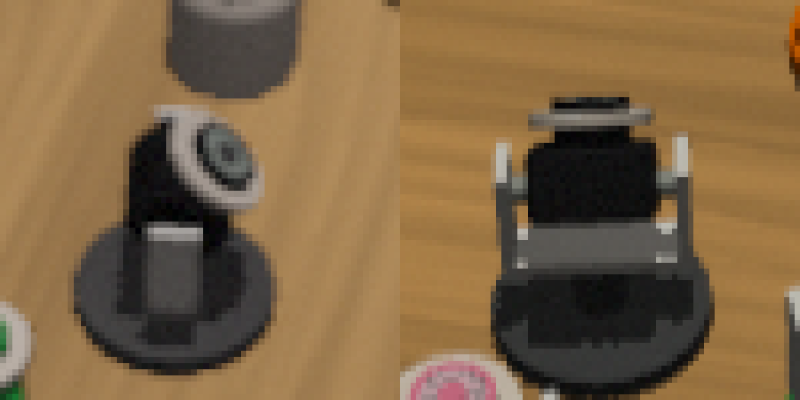

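```bash
cat >> h.py <<'E'
def Rt(y,z):
    """tool rotation with y along y, z (jaw direction) nearest to z"""
    y=np.array(y,float);y/=np.linalg.norm(y);z=np.array(z,float);z-=y*(z@y);z/=np.linalg.norm(z)
    return np.column_stack([np.cross(y,z),y,z])
def plan(p,Rm,s=None):
    """prints total shift in tool mm (current axes), in target axes, and turn"""
    T=toolT(s);d=np.array(p)-T[:3,3];rv=np.degrees(R.from_matrix(T[:3,:3].T@Rm).as_rotvec())
    print("shift cur",T[:3,:3].T@d*1e3,"shift after turn",Rm.T@d*1e3,"turn",rv,"|turn|",np.linalg.norm(rv))
E
python3 - <<'E'
from h import *
T=toolT();print(T)
print("wristcam",cam("wrist")[1])
for yaw in (0,90,180,-90):
    a=np.radians(yaw);print(yaw);plan((.45,-.17,.40),Rt((0,0,-1),(np.cos(a),np.sin(a),0)))
E
```

```text
[[-0.9654 -0.0003  0.2607  0.1629]
 [-0.2607  0.0019 -0.9654 -0.6028]
 [-0.0002 -1.     -0.0019  0.2492]
 [ 0.      0.      0.      1.    ]]
wristcam [[ 0.2619 -0.9177 -0.2987  0.2394]
 [-0.9651 -0.2498 -0.0789 -0.5827]
 [-0.0022  0.309  -0.9511  0.3722]
 [ 0.      0.      0.      1.    ]]
0
shift cur [-390.0669 -150.1077 -343.2902] shift after turn [-432.8363 -150.8464  287.1076] turn [  0.0843 -74.8862  -0.082 ] |turn| 74.88625762935892
90
shift cur [-390.0669 -150.1077 -343.2902] shift after turn [ 287.1076 -150.8464  432.8363] turn [   0.0022 -164.8861   -0.1589] |turn| 164.88619629661736
180
shift cur [-390.0669 -150.1077 -343.2902] shift after turn [ 432.8363 -150.8464 -287.1076] turn [  0.0882 105.1138   0.0906] |turn| 105.11385066895828
-90
shift cur [-390.0669 -150.1077 -343.2902] shift after turn [-287.1076 -150.8464 -432.8363] turn [ 0.1098 15.1138  0.0015] |turn| 15.114204685479635
```

Run:
```python
from h import *
plan((.50,-.17,.35),Rt((0,0,-1),(0,1,0)))
```

```text
shift cur [-438.3261 -100.1216 -330.1585] shift after turn [ 337.1076 -100.8464  432.8363] turn [   0.0022 -164.8861   -0.1589] |turn| 164.88619629661736
```

Call:
{"fn": "apply_moves", "kwargs": {"moves": [[-1,0,-50,0,0,0,0],[-1,-34,-4,-26,0,0,0],[-1,-34,-4,-26,0,0,0],[-1,-34,-4,-26,0,0,0],[-1,-34,-4,-26,0,0,0],[-1,-34,-4,-26,0,0,0],[-1,-34,-4,-26,0,0,0],[-1,-34,-4,-26,0,0,0],[-1,-34,-4,-26,0,0,0],[-1,-34,-4,-26,0,0,0],[-1,-34,-4,-26,0,0,0],[-1,-34,-4,-26,0,0,0],[-1,-34,-4,-26,0,0,0],[-1,0,0,0,0,-8.5,0],[-1,0,0,0,0,-8.5,0],[-1,0,0,0,0,-8.5,0],[-1,0,0,0,0,-8.5,0],[-1,0,0,0,0,-8.5,0],[-1,0,0,0,0,-8.5,0],[-1,0,0,0,0,-8.5,0]]}}

```text
time: 2.1
tool_pos: [0.4753, -0.1956, 0.3476]
tool_rot: [0.43, -0.43, 0.561, -0.561]
contact_force: [0.7, -0.1, 0.6]
gripper_width: 0.995
```

Call:
{"fn": "apply_moves", "kwargs": {"moves": [[-1,0,0,0,0,-8.5,0],[-1,0,0,0,0,-8.5,0],[-1,0,0,0,0,-8.5,0],[-1,0,0,0,0,-8.5,0],[-1,0,0,0,0,-8.5,0],[-1,0,0,0,0,-8.5,0],[-1,0,0,0,0,-8.5,0],[-1,0,0,0,0,-8.5,0],[-1,0,0,0,0,-8.5,0],[-1,0,0,0,0,-8.5,0],[-1,0,0,0,0,-8.5,0],[-1,0,0,0,0,-8.5,0],[-1,0,0,0,0,-3,0],[-1,0,0,0,0,0,0]]}}

```text
time: 3.5
tool_pos: [0.4753, -0.1956, 0.3477]
tool_rot: [0.707, -0.707, 0.003, -0.002]
contact_force: [0.2, -0.5, -0.1]
gripper_width: 0.999
```

Run:
```python
from h import *
s=manip.state();T=toolT(s);print(s["time"],T,s["joint_pos"])
np.save("T1.npy",T);cv2.imwrite("pics/w1.png",manip.grab_frame("wrist"))
```

```text
3.5 [[ 1.     -0.0008  0.0069  0.4753]
 [-0.0069  0.0005  1.     -0.1956]
 [-0.0008 -1.      0.0005  0.3477]
 [ 0.      0.      0.      1.    ]] [-0.5353 -0.2537  1.7378  0.      1.6584 -2.0992]
```

View pics/w1.png

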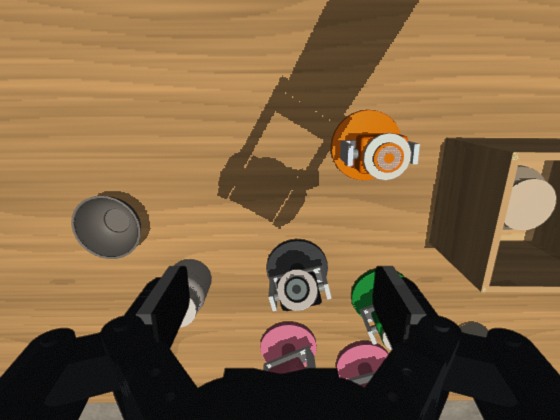

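The black camera's ring is at about (296,289) and its foot at (297,265); the lid area (left-centre) is bare. I'll take two oblique, closer views of the ring to get the line of sight.

Call:
{"fn": "apply_moves", "kwargs": {"moves": [[-1,35,0,4,0,0,0],[-1,35,0,4,0,0,0],[-1,35,10,4,0,0,0],[-1,35,20,4,0,0,0],[-1,35,20,4,0,0,0],[-1,35,20,4,0,0,0],[-1,35,20,0,0,0,0],[-1,0,0,0,0,0,0],[-1,0,0,0,0,0,0]]}}

```text
time: 4.45
tool_pos: [0.7204, -0.1732, 0.2559]
tool_rot: [0.707, -0.707, 0.004, -0.001]
contact_force: [-0.5, 0.8, -0.0]
gripper_width: 0.999
```

Run:
```python
from h import *
s=manip.state();T=toolT(s);print(s["time"],T,s["joint_pos"])
np.save("T2.npy",T);cv2.imwrite("pics/w2.png",manip.grab_frame("wrist"))
C=cam("wrist",T);print(proj(C,(.64,-.171,.1)))
```

```text
4.45 [[ 1.     -0.0038  0.0071  0.7204]
 [-0.0071  0.0011  1.     -0.1732]
 [-0.0038 -1.      0.0011  0.2559]
 [ 0.      0.      0.      1.    ]] [-0.3361  0.3195  1.3018 -0.0002  1.5241 -1.8998]
[282.5981 100.9311]
```

Call:
{"fn": "apply_moves", "kwargs": {"moves": [[-1,0,0,-35,0,0,0],[-1,0,0,-40,0,0,0],[-1,0,0,-40,0,0,0],[-1,-20,0,-35,0,0,0],[-1,0,0,0,0,0,0],[-1,0,0,0,0,0,0]]}}

```text
time: 5.1
tool_pos: [0.6989, -0.3245, 0.2612]
tool_rot: [-0.707, 0.708, -0.002, 0.004]
contact_force: [0.6, 0.5, -0.6]
gripper_width: 0.997
```

Run:
```python
from h import *
s=manip.state();T=toolT(s);print(s["time"],T,s["joint_pos"])
np.save("T3.npy",T);cv2.imwrite("pics/w3.png",manip.grab_frame("wrist"))
o=[]
for i in (1,2,3):
    I=cv2.imread(f"pics/w{i}.png");u=proj(cam("wrist",np.load(f"T{i}.npy")),(.64,-.171,.1)).round().astype(int);print(u)
    h=[25,50,50][i-1];u=np.clip(u,h,[559-h,419-h]);print(u-h);o.append(cv2.resize(I[u[1]-h:u[1]+h,u[0]-h:u[0]+h],(266,266),interpolation=0))
cv2.imwrite("pics/c2.png",np.hstack(o))
```

```text
5.1 [[ 1.      0.0032  0.0094  0.6989]
 [-0.0094 -0.0014  1.     -0.3245]
 [ 0.0032 -1.     -0.0014  0.2612]
 [ 0.      0.      0.      1.    ]] [-0.5313  0.3819  1.2156  0.0004  1.5406 -2.0927]
[300 293]
[275 268]
[283 101]
[233  51]
[459 124]
[409  74]
```

View pics/c2.png

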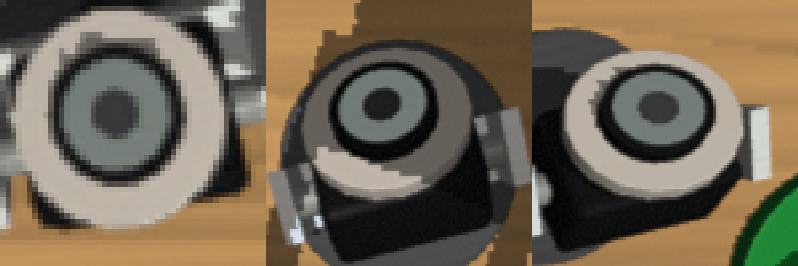

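```bash
cat > lens.py <<'E'
from h import *
from scipy.optimize import least_squares
seeds={1:(275,268,5.32,0),2:(233,51,2.66,266),3:(409,74,2.66,532)}
pts={};cen=[]
lc={1:(115,112),2:(381,104),3:(658,107)}
dbg=[]
for i,(ox,oy,sc,xo) in seeds.items():
    I=cv2.imread(f"pics/w{i}.png");C=cam("wrist",np.load(f"T{i}.npy"))
    c=np.array([(lc[i][0]-xo)/sc+ox,lc[i][1]/sc+oy])
    H=cv2.cvtColor(I,cv2.COLOR_BGR2HSV)
    m=((H[...,1]<70)&(H[...,2]>75)).astype(np.uint8)
    yy,xx=np.mgrid[:420,:560];r=np.hypot(xx-c[0],yy-c[1])
    m[r>(26 if i==1 else 45)]=0
    m=cv2.morphologyEx(m,cv2.MORPH_OPEN,np.ones((3,3),np.uint8))
    n,l,st,_=cv2.connectedComponentsWithStats(m)
    # glass: component at lens centre ring ; ring: biggest remaining
    g=l==np.bincount(l[(r<8 if i>1 else r<6)&(l>0)]).argmax()
    ring=[k for k in range(1,n) if k!=l[g][0]];k=max(ring,key=lambda k:st[k,4])
    def ell(mm):
        h=cv2.convexHull(np.argwhere(mm)[:,::-1].astype(np.int32));return h[:,0].astype(float),cv2.fitEllipse(h)
    hg,eg=ell(g);hr,er=ell(l==k)
    print(i,"glass",eg,"ring",er,st[1:,4])
    pts[i]=(C,hr,er);cen.append((C,eg[0]))
print("glass centre",tri(*cen))
rays=[]
for i,(C,h,e) in pts.items():
    t=np.radians(np.arange(0,360,15));a=np.radians(e[2]);A=np.array([[np.cos(a),-np.sin(a)],[np.sin(a),np.cos(a)]])
    P=(A@np.array([e[1][0]/2*np.cos(t),e[1][1]/2*np.sin(t)])).T+e[0]
    rays.append([ray(C,p) for p in P])
def fit(rs):
    O=np.array([o for o,d in rs]);D=np.array([d for o,d in rs])
    def f(x):
        n=R.from_euler("zy",x[3:5]).as_matrix()[:,2];c=x[:3]
        X=O+D*(((c-O)@n)/(D@n))[:,None];return np.linalg.norm(X-c,axis=1)-x[5]
    s=least_squares(f,[.64,-.17,.1,np.pi,.5,.027]);n=R.from_euler("zy",s.x[3:5]).as_matrix()[:,2]
    print("c",s.x[:3],"heading,lean",np.degrees(s.x[3:5]),"r",s.x[5],"n",n,"rms",np.sqrt(np.mean(s.fun**2)));return n
fit(sum(rays,[]));fit(rays[1]+rays[2]);fit(rays[0]+rays[2]);fit(rays[0]+rays[1])
E
python3 lens.py
```

```text
1 glass ((296.2598571777344, 288.91607666015625), (20.057222366333008, 20.79664421081543), 5.878952980041504) ring ((296.9201965332031, 289.4904479980469), (40.16581726074219, 49.794429779052734), 70.7723159790039) [897  25 281  28]
2 glass ((276.1566467285156, 90.10303497314453), (26.41884422302246, 33.13616943359375), 71.93636322021484) ring ((276.4881286621094, 97.84661865234375), (55.01009750366211, 68.43623352050781), 63.842552185058594) [1574  560   33    9   12]
3 glass ((455.9655456542969, 114.17210388183594), (26.900367736816406, 34.70029067993164), 95.26971435546875) ring ((453.71466064453125, 120.05721282958984), (56.014732360839844, 68.63904571533203), 95.58057403564453) [1725  610  188]
glass centre (array([ 0.6315, -0.1761,  0.1029]), [np.float64(0.00028649434350110965), np.float64(0.00017670336888917518), np.float64(0.0001947876159567461)])
c [ 0.6361 -0.1749  0.0972] heading,lean [25324.5858   -37.3321] r 0.0290485953491461 n [-0.6064  0.      0.7951] rms 0.0021914424957042173
c [ 0.6364 -0.1759  0.1002] heading,lean [22345.1756   -32.9626] r 0.02759752666896346 n [-0.5441  0.      0.839 ] rms 0.0015840084308112162
c [ 0.6357 -0.1745  0.097 ] heading,lean [336763.5338    -37.244 ] r 0.029465181225800312 n [-0.6052  0.      0.7961] rms 0.002127195413162581
c [ 0.6365 -0.1751  0.0956] heading,lean [9678.6804  -39.5908] r 0.02946996484237641 n [-0.6373 -0.      0.7706] rms 0.0024144669097464614
```

```bash
sed -i 's/from_euler("zy"/from_euler("ZY"/g; s/pts\[i\]=(C,hr,er)/pts[i]=(C,hr,er);pg[i]=(C,hg,eg)/; s/^pts={};/pts={};pg={};/' lens.py
sed -i '/^rays=\[\]/,/rays.append/d' lens.py; sed -i '/^fit(sum/d' lens.py
cat >> lens.py <<'E'
def mk(q):
    C,h,e=q;t=np.radians(np.arange(0,360,15));a=np.radians(e[2]);A=np.array([[np.cos(a),-np.sin(a)],[np.sin(a),np.cos(a)]])
    return [ray(C,p) for p in (A@np.array([e[1][0]/2*np.cos(t),e[1][1]/2*np.sin(t)])).T+e[0]]
G={i:mk(pg[i]) for i in pg};Q={i:mk(pts[i]) for i in pts}
fit(G[1]+G[2]+G[3]);fit(G[2]+G[3]);fit(Q[2]+Q[3])
E
python3 lens.py|grep -v glass
```

```text
c [ 0.6314 -0.1762  0.1029] heading,lean [194.8885  38.8461] r 0.013378780833355357 n [-0.6062 -0.1612  0.7788] rms 0.00018837059185728325
c [ 0.6313 -0.1763  0.1027] heading,lean [194.7044  39.1503] r 0.013432308129060773 n [-0.6107 -0.1603  0.7755] rms 0.00010072815447283288
c [ 0.6364 -0.1763  0.0996] heading,lean [197.2438  36.6186] r 0.02742456842933925 n [-0.5697 -0.1768  0.8026] rms 0.000622125518586295
```

Call:
{"fn": "apply_moves", "kwargs": {"moves": [[-1,-15,-20,35,0,0,0],[-1,-15,-15,44,0,0,0],[-1,-15,-15,44,0,0,0],[-1,-15,-10,44,0,0,0],[-1,-15,-10,44,0,0,0],[-1,-15,-10,44,0,0,0],[-1,-15,-10,44,0,0,0],[-1,-15,0,44,0,0,0],[-1,-15,0,44,0,0,0],[-1,-15,0,44,0,0,0],[-1,-15,0,44,0,0,0],[-1,-15,0,44,0,0,0],[-1,-15,0,44,0,0,0],[-1,-4,0,44,0,0,0],[-1,0,0,0,0,0,0],[-1,0,0,0,0,0,0]]}}

```text
time: 6.75
tool_pos: [0.5035, 0.2868, 0.3491]
tool_rot: [0.707, -0.707, 0.001, -0.001]
contact_force: [0.3, 1.1, -0.5]
gripper_width: 1.001
```

Run:
```python
from h import *
s=manip.state();T=toolT(s);print(s["time"],T,s["joint_pos"])
np.save("T4.npy",T);cv2.imwrite("pics/w4.png",manip.grab_frame("wrist"))
```

```text
6.75 [[ 1.      0.0012  0.003   0.5035]
 [-0.003   0.0003  1.      0.2868]
 [ 0.0012 -1.      0.0003  0.3491]
 [ 0.      0.      0.      1.    ]] [ 0.3895 -0.0957  1.5966 -0.0002  1.6395 -1.1784]
```

View pics/w4.png

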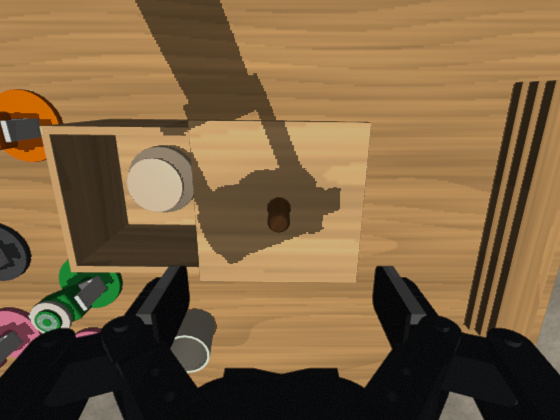

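Run:
```python
from h import *
C=cam("wrist",np.load("T4.npy"))
print("top",plane(C,(278,221),.194),"foot",plane(C,(279,208),.149))
L=[plane(C,u,.149) for u in((193,122),(370,123),(357,282),(201,280))];print(np.array(L),np.mean(L,0))
print("crate",[plane(C,u,.141) for u in((42,128),(77,272))])
S=cam("scene");D=cam("side")
print("knobtop",tri((S,(443,173)),(D,(285,326)),(C,(278,221))))
```

```text
top [0.5298 0.2842 0.194 ] foot [0.5323 0.285  0.149 ]
[[0.4434 0.2012 0.149 ]
 [0.4446 0.3744 0.149 ]
 [0.6226 0.3746 0.149 ]
 [0.6195 0.195  0.149 ]] [0.5325 0.2863 0.149 ]
crate [array([0.4495, 0.0465, 0.141 ]), array([0.6134, 0.0488, 0.141 ])]
knobtop (array([0.5318, 0.2831, 0.1928]), [np.float64(0.0007320167148190114), np.float64(0.0020963450118859947), np.float64(0.0018238847117667213)])
```

Call:
{"fn": "apply_moves", "kwargs": {"moves": [[-1,14,30,-1,0,0,0],[-1,14,30,-1,0,0,0],[-1,0,30,0,0,0,0],[-1,0,30,0,0,0,0],[-1,0,30,0,0,0,0],[-1,0,20,0,0,0,0],[-1,0,0,0,0,0,0],[1,0,0,0,0,0,0],[1,0,0,0,0,0,0],[1,0,0,0,0,0,0],[1,0,0,0,0,0,0],[1,0,0,0,0,0,0],[1,0,0,0,0,0,0],[1,0,0,0,0,0,0]]}}

```text
time: 8.2
tool_pos: [0.5334, 0.2832, 0.1799]
tool_rot: [0.707, -0.707, 0.002, -0.003]
contact_force: [-0.7, -1.0, 6.8]
gripper_width: 0.234
```

Call:
{"fn": "apply_moves", "kwargs": {"moves": [[1,0,-5,0,0,0,0],[1,0,-10,0,0,0,0],[1,0,-20,0,0,0,0],[1,0,-25,0,0,0,0],[1,0,-25,0,0,0,0],[1,0,-25,0,0,0,0],[1,0,-20,0,0,0,0],[1,0,-10,0,0,0,0],[1,0,0,0,0,0,0]]}}

```text
time: 9.1
tool_pos: [0.5332, 0.2831, 0.3202]
tool_rot: [0.707, -0.707, 0.001, -0.003]
contact_force: [0.4, 0.2, -1.9]
gripper_width: 0.239
```

Run:
```python
from h import *
s=manip.state();print(s["time"],toolT(s),s["contact_force"],s["gripper_width"])
plan((.46,-.265,.32),Rt((0,0,-1),(0,1,0)))
cv2.imwrite("pics/w5.png",cv2.resize(np.hstack([manip.grab_frame("wrist"),manip.grab_frame("side")]),(800,300)))
```

```text
9.1 [[ 1.      0.0027  0.0067  0.5332]
 [-0.0067  0.001   1.      0.2831]
 [ 0.0027 -1.      0.0011  0.3202]
 [ 0.      0.      0.      1.    ]] [ 0.3956  0.2376 -1.9039] 0.23905457226051932
shift cur [ -69.5451   -0.6194 -548.5395] shift after turn [ -73.2256    0.151  -548.0607] turn [-0.0601 -0.3845  0.1569] |turn| 0.419618416679571
```

View pics/w5.png

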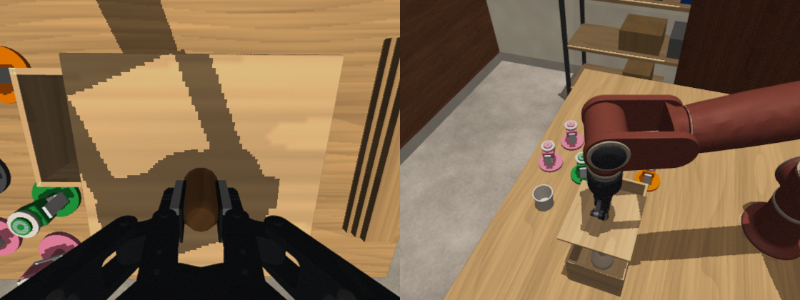

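Call:
{"fn": "apply_moves", "kwargs": {"moves": [[1,-2,0,-15,0,0,0],[1,-4,0,-30,0,0,0],[1,-5,0,-42,0,0,0],[1,-5,0,-42,0,0,0],[1,-5,0,-42,0,0,0],[1,-5,0,-42,0,0,0],[1,-6,0,-42,0,0,0],[1,-6,0,-42,0,0,0],[1,-6,0,-42,0,0,0],[1,-6,0,-42,0,0,0],[1,-6,0,-42,0,0,0],[1,-6,0,-42,0,0,0],[1,-5,0,-42,0,0,0],[1,-2,0,-28,0,0,0],[1,0,0,-14,0,0,0],[1,0,0,0,0,0,0]]}}

```text
time: 10.8
tool_pos: [0.459, -0.2668, 0.3169]
tool_rot: [0.708, -0.707, 0.004, -0.003]
contact_force: [0.7, 0.3, -2.3]
gripper_width: 0.237
```

Call:
{"fn": "apply_moves", "kwargs": {"moves": [[1,0,15,0,0,0,0],[1,0,30,0,0,0,0],[1,0,35,0,0,0,0],[1,0,35,0,0,0,0],[1,0,35,0,0,0,0],[1,0,35,0,0,0,0],[1,0,30,0,0,0,0],[1,0,25,0,0,0,0],[1,0,15,0,0,0,0],[1,0,8,0,0,0,0],[1,0,0,0,0,0,0],[1,0,0,0,0,0,0]]}}

```text
time: 12.0
tool_pos: [0.4609, -0.2659, 0.0565]
tool_rot: [-0.707, 0.708, -0.002, 0.003]
contact_force: [0.4, -0.7, -1.8]
gripper_width: 0.237
```

Run:
```python
from h import *
s=manip.state();print(s["time"],toolT(s),s["contact_force"],s["gripper_width"])
```

```text
12.0 [[ 1.      0.0016  0.0062  0.4609]
 [-0.0062 -0.0012  1.     -0.2659]
 [ 0.0016 -1.     -0.0012  0.0565]
 [ 0.      0.      0.      1.    ]] [ 0.4085 -0.7137 -1.8347] 0.236534089061948
```

Still 17 mm up; ease down until contact.

Call:
{"fn": "apply_moves", "kwargs": {"moves": [[1,0,6,0,0,0,0],[1,0,5,0,0,0,0],[1,0,3,0,0,0,0],[1,0,2,0,0,0,0],[1,0,0,0,0,0,0],[1,0,0,0,0,0,0]]}}

```text
time: 12.6
tool_pos: [0.4601, -0.2657, 0.0393]
tool_rot: [-0.707, 0.707, -0.002, 0.002]
contact_force: [0.1, -0.4, -2.2]
gripper_width: 0.234
```

Call:
{"fn": "apply_moves", "kwargs": {"moves": [[1,0,1,0,0,0,0],[1,0,0,0,0,0,0],[1,0,0,0,0,0,0]]}}

```text
time: 12.9
tool_pos: [0.4602, -0.2658, 0.0389]
tool_rot: [-0.707, 0.707, -0.002, 0.002]
contact_force: [-2.0, 1.4, 3.1]
gripper_width: 0.237
```

Touching. Release, then rise and go back over the crate.

Call:
{"fn": "apply_moves", "kwargs": {"moves": [[0.2,0,0,0,0,0,0],[-1,0,0,0,0,0,0],[-1,0,0,0,0,0,0],[-1,0,0,0,0,0,0],[-1,0,0,0,0,0,0],[-1,0,0,0,0,0,0],[-1,0,0,0,0,0,0],[-1,0,-20,0,0,0,0],[-1,0,-40,0,0,0,0],[-1,0,-45,0,0,0,0],[-1,0,-45,0,0,0,0],[-1,0,-45,0,0,0,0],[-1,0,-45,0,0,0,0],[-1,0,-45,0,0,0,0],[-1,0,-25,0,0,0,0]]}}

```text
time: 14.4
tool_pos: [0.4607, -0.2662, 0.3535]
tool_rot: [-0.706, 0.709, -0.001, 0.004]
contact_force: [-0.6, -0.5, -0.1]
gripper_width: 0.997
```

Call:
{"fn": "apply_moves", "kwargs": {"moves": [[-1,3,0,40,0,0,0],[-1,3,0,45,0,0,0],[-1,3,0,45,0,0,0],[-1,3,0,45,0,0,0],[-1,3,0,45,0,0,0],[-1,3,0,45,0,0,0],[-1,3,0,45,0,0,0],[-1,3,0,45,0,0,0],[-1,3,0,45,0,0,0],[-1,3,0,45,0,0,0],[-1,3,0,45,0,0,0],[-1,3,0,40,0,0,0],[-1,3,0,15,0,0,0],[-1,0,0,0,0,0,0],[-1,0,0,0,0,0,0]]}}

```text
time: 15.9
tool_pos: [0.5028, 0.2784, 0.3481]
tool_rot: [-0.707, 0.707, -0.003, 0.002]
contact_force: [-0.9, -0.1, -0.7]
gripper_width: 0.998
```

Run:
```python
from h import *
s=manip.state();T=toolT(s);print(s["time"],T,s["joint_pos"])
np.save("T6.npy",T);W=manip.grab_frame("wrist");S=manip.grab_frame("scene");cv2.imwrite("pics/w6.png",W)
cv2.imwrite("pics/s6.png",S)
cv2.imwrite("pics/v6.png",cv2.resize(np.hstack([W[80:330,120:420],S[80:330,100:500]]),None,fx=1.14,fy=1.14))
```

```text
15.9 [[ 1.     -0.0003  0.007   0.5028]
 [-0.007  -0.0009  1.      0.2784]
 [-0.0003 -1.     -0.0009  0.3481]
 [ 0.      0.      0.      1.    ]] [ 0.3765 -0.1057  1.6075 -0.0007  1.6405 -1.1874]
```

View pics/v6.png

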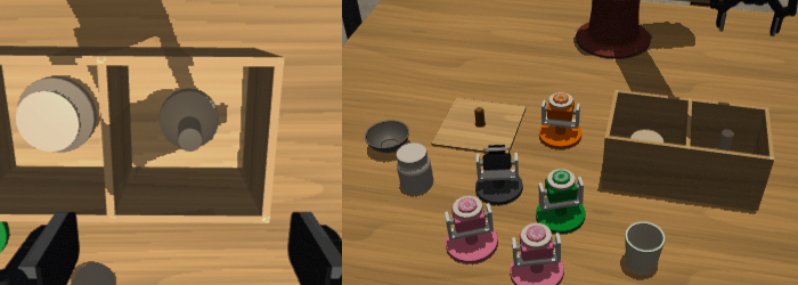

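Run:
```python
from h import *
C=cam("wrist",np.load("T6.npy"));S=cam("scene")
print(plane(C,(286.2,202.8),.126),plane(S,(438.5,195.5),.126))
W=cv2.imread("pics/w6.png");print(plane(C,(285,184.5),.04),"belly c")
for u in((105,56),(283,60),(266,219),(112,215)):print(plane(C,(u[0]/1.14+120,u[1]/1.14+80),.141))
p=plane(C,(286.2,202.8),.126);p[2]=.11;plan(p,Rt((0,0,-1),(0,1,0)))
```

```text
[0.5325 0.2842 0.126 ] [0.5305 0.2861 0.126 ]
[0.5333 0.284  0.04  ] belly c
[0.4495 0.2094 0.141 ]
[0.4539 0.3668 0.141 ]
[0.6129 0.3621 0.141 ]
[0.6074 0.2051 0.141 ]
shift cur [ 29.5389 238.4244   6.8215] shift after turn [ 29.6404 238.4214   6.4781] turn [ 0.0228 -0.481   0.011 ] |turn| 0.48162056932113706
```

Call:
{"fn": "apply_moves", "kwargs": {"moves": [[-1,10,20,3,0,0,0],[-1,10,35,4,0,0,0],[-1,10,40,0,0,0,0],[-1,0,40,0,0,0,0],[-1,0,40,0,0,0,0],[-1,0,35,0,0,0,0],[-1,0,20,0,0,0,0],[-1,0,7,0,0,0,0],[-1,0,0,0,0,0,0]]}}

```text
time: 16.9
tool_pos: [0.5325, 0.2847, 0.1107]
tool_rot: [-0.707, 0.707, -0.003, 0.002]
contact_force: [0.7, 0.0, 0.1]
gripper_width: 1.001
```

Call:
{"fn": "apply_moves", "kwargs": {"moves": [[1,0,0,0,0,0,0],[1,0,0,0,0,0,0],[1,0,0,0,0,0,0],[1,0,0,0,0,0,0],[1,0,0,0,0,0,0],[1,0,0,0,0,0,0],[1,0,0,0,0,0,0]]}}

```text
time: 17.6
tool_pos: [0.5333, 0.2859, 0.1124]
tool_rot: [-0.707, 0.707, -0.002, 0.003]
contact_force: [-0.3, -1.8, 6.0]
gripper_width: 0.279
```

Call:
{"fn": "apply_moves", "kwargs": {"moves": [[1,0,-5,0,0,0,0],[1,0,-10,0,0,0,0],[1,0,-20,0,0,0,0],[1,0,-30,0,0,0,0],[1,0,-35,0,0,0,0],[1,0,-35,0,0,0,0],[1,0,-35,0,0,0,0],[1,0,-35,0,0,0,0],[1,0,-25,0,0,0,0],[1,0,-10,0,0,0,0],[1,0,0,0,0,0,0],[1,0,0,0,0,0,0]]}}

```text
time: 18.8
tool_pos: [0.5322, 0.2857, 0.3494]
tool_rot: [-0.707, 0.707, -0.003, 0.001]
contact_force: [-0.1, -0.6, -1.8]
gripper_width: 0.277
```

Run:
```python
from h import *
s=manip.state();print(s["time"],s["tool_pos"],s["contact_force"],s["gripper_width"])
l=np.array([.6314,-.1762,.103]);n=np.array([-.6,-.165,.78]);n/=np.linalg.norm(n)
for k in(.224,.30):
    plan(l+k*n,Rt(-n,(0,1,0)));plan(l+k*n,Rt(-n,(0.28,.96,0)))
    print(l+k*n)
```

```text
18.8 [0.5322 0.2857 0.3494] [-0.0636 -0.6366 -1.8077] 0.27712691088011027
shift cur [ -31.9998   71.8547 -499.1271] shift after turn [ -71.6219  -48.083  -497.8687] turn [  9.3442  -3.4813 -37.5966] |turn| 38.89653958895519
shift cur [ -31.9998   71.8547 -499.1271] shift after turn [  47.3086  -48.083  -500.7643] turn [ 13.7392   9.5801 -36.2662] |turn| 39.94725818924576
[ 0.4967 -0.2132  0.2781]
shift cur [ -77.7643   12.5704 -512.0491] shift after turn [ -71.6219 -124.083  -497.8687] turn [  9.3442  -3.4813 -37.5966] |turn| 38.89653958895519
shift cur [ -77.7643   12.5704 -512.0491] shift after turn [  47.3086 -124.083  -500.7643] turn [ 13.7392   9.5801 -36.2662] |turn| 39.94725818924576
[ 0.451  -0.2258  0.3375]
```

Call:
{"fn": "apply_moves", "kwargs": {"moves": [[1,-2,0,-15,0,0,0],[1,-5,0,-30,0,0,0],[1,-6,0,-40,0,0,0],[1,-6,0,-40,0,0,0],[1,-7,0,-40,0,0,0],[1,-7,0,-40,0,0,0],[1,-7,0,-40,0,0,0],[1,-7,0,-40,0,0,0],[1,-7,0,-40,0,0,0],[1,-6,0,-40,0,0,0],[1,-6,0,-40,0,0,0],[1,-5,0,-40,0,0,0],[1,-4,0,-35,0,0,0],[1,-3,0,-22,0,0,0],[1,0,0,-10,0,0,0],[1,0,0,0,0,0,0]]}}

```text
time: 20.4
tool_pos: [0.4505, -0.2263, 0.3498]
tool_rot: [0.708, -0.707, 0.004, -0.002]
contact_force: [-0.2, 0.7, -0.8]
gripper_width: 0.278
```

Call:
{"fn": "apply_moves", "kwargs": {"moves": [[1,0,0,0,0.9,-0.35,-3.8],[1,0,0,0,0.9,-0.35,-3.8],[1,0,0,0,0.9,-0.35,-3.8],[1,0,0,0,0.9,-0.35,-3.8],[1,0,0,0,0.9,-0.35,-3.8],[1,0,0,0,0.9,-0.35,-3.8],[1,0,0,0,0.9,-0.35,-3.8],[1,0,0,0,0.9,-0.35,-3.8],[1,0,0,0,0.9,-0.35,-3.8],[1,0,0,0,0.9,-0.35,-3.8],[1,0,0,0,0,0,0],[1,0,0,0,0,0,0]]}}

```text
time: 21.6
tool_pos: [0.4512, -0.2248, 0.3508]
tool_rot: [0.72, -0.612, -0.249, -0.21]
contact_force: [-0.3, -0.5, -1.4]
gripper_width: 0.281
```

Run:
```python
from h import *
s=manip.state();print(s["time"],toolT(s),s["contact_force"],s["gripper_width"],s["joint_pos"])
l=np.array([.6314,-.1762,.103]);n=np.array([-.6,-.165,.78]);n/=np.linalg.norm(n)
plan(l+.224*n,Rt(-n,(0,1,0)))
```

```text
21.6 [[ 0.7878  0.6077 -0.1004  0.4512]
 [ 0.0015  0.1612  0.9869 -0.2248]
 [ 0.6159 -0.7777  0.1261  0.3508]
 [ 0.      0.      0.      1.    ]] [-0.3235 -0.4733 -1.3606] 0.28101947387691445 [-0.9272 -0.5599  2.0495  0.6331  1.3981 -2.5855]
shift cur [-8.9179 86.0609 -2.3452] shift after turn [-8.2652 86.1147 -2.7309] turn [0.2411 0.1569 0.4298] |turn| 0.5171273249934059
```

Call:
{"fn": "apply_moves", "kwargs": {"moves": [[1,-2,10,-1,0,0,0.4],[1,-2,15,-1,0,0,0],[1,-2,20,0,0,0,0],[1,-2,20,0,0,0,0],[1,0,14,0,0,0,0],[1,0,7,0,0,0,0],[1,0,0,0,0,0,0],[1,0,0,0,0,0,0],[1,0,0,0,0,0,0]]}}

```text
time: 22.5
tool_pos: [0.4973, -0.2141, 0.2801]
tool_rot: [0.72, -0.614, -0.247, -0.209]
contact_force: [-0.1, 0.4, -0.7]
gripper_width: 0.275
```

Run:
```python
from h import *
s=manip.state();print(s["time"],s["tool_pos"],s["contact_force"],s["gripper_width"])
l=np.array([.6314,-.1762,.103]);n=np.array([-.6,-.165,.78]);n/=np.linalg.norm(n)
T=toolT(s);y=T[:3,1];foot=T[:3,3]+.104*y
print("foot out",(foot-l)@n,"lat",np.linalg.norm((foot-l)-n*((foot-l)@n)),"ang",np.arccos(-y@n))
for k,c in(("scene",1),("side",1),("wrist",1)):print(k,"foot,rim,lens",[proj(cam(k),p).round(1) for p in(foot,T[:3,3]-.014*y,l)])
S=manip.grab_frame("scene");D=manip.grab_frame("side");W=manip.grab_frame("wrist")
for k,I in(("sc",S),("si",D),("w",W)):cv2.imwrite(f"pics/f_{k}.png",I)
z=lambda I,x,y:cv2.resize(I[y:y+130,x:x+130],(400,400),interpolation=3)
cv2.imwrite("pics/v8.png",np.hstack([z(S,180,130),z(D,235,110)]))
```

```text
22.5 [ 0.4973 -0.2141  0.2801] [-0.1264  0.4131 -0.7291] 0.2747951960887143
foot out 0.1213672542557487 lat 0.0024631402460797928 ang 0.006855901146045307
scene foot,rim,lens [array([231.6, 154.3]), array([229.2, 103.2]), array([235.1, 206.5])]
side foot,rim,lens [array([325.9, 164.3]), array([358.3, 137.7]), array([297. , 189.4])]
wrist foot,rim,lens [array([280.7, 212.8]), array([281.1, 310.4]), array([282.4, 174.3])]
```

View pics/v8.png

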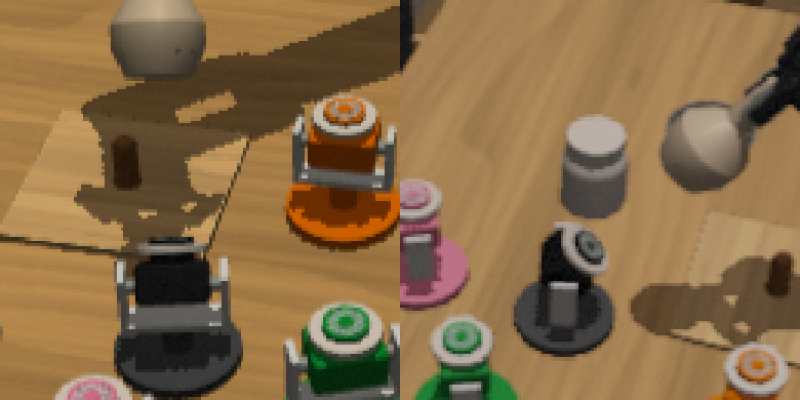

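View pics/f_w.png

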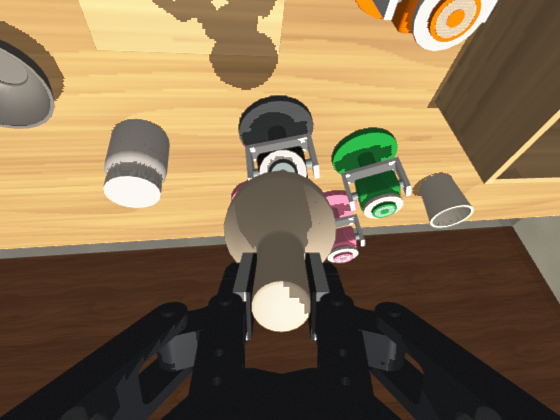

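The vase agrees with the prediction: side-view belly centre is about (333.5,158) against (334,157) predicted, and the scene-view foot is at about (232,154) as predicted. The lid lies flat. Handing in.

Run:
```python
from h import *
s=manip.state();print(s["time"],s["tool_pos"],abs(s["joint_vel"]).max(),s["gripper_width"])
print(manip.job_done())
```

```text
22.65 [ 0.4971 -0.2142  0.2799] 0.0036719275285907182 0.27702152089067844
the job is handed in; nothing more can be done
None
```

I took the lid off by its knob, set it down on the bare bench and let go of it there. I then lifted the vase out by its neck and held it in front of the black inspection camera. The job was handed in at 22.65 s; it reports no verdict.

- **Vase position:** from the measured tool pose, the foot was 121 mm out from the lens and about 2.5 mm off the line of sight. Its axis was about 0.007 rad from the estimated line of sight. In the fixed camera views, the vase's foot and belly appeared within about 1 px of where that predicts.
- **Grip and stillness:** the fingers were still closed on the neck (about 24 mm opening) and the arm was at rest.
- **Lid:** the last views showed it flat on the bench, with the fingers well clear of it.
- **Camera and other pots:** I did not measure whether they moved. None looked shifted in the last views, and the squat pot was last seen just before the vase was lifted.
- **Where checks disagreed:** two estimates of the lens lean, from the glass and from the ring light, were 38.8° and 36.6°. I used about 38.5°, and the difference is well inside the 0.2 rad allowed. The first ring-based fits failed because of a coding slip and a bad outline, so I redid them before using any result.

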